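Put the underglaze jars away in the colour rack

TASK

Put the underglaze jars away in the plywood rack: stand each jar upright in the cell behind the fired sample tile of its own colour, fully down on the cell floor. The two jars whose colour has no tile in the rack do not belong to it: leave them standing where they are. Set the jars down, do not drop them, and let go of everything at the end.

Things in the scene. Friction and masses are not known exactly. Their poses are not given: they have to be found in the camera images.
- jar_blue: Deep blue underglaze jar: upright plain cylinder, 46 mm diameter, 62 mm tall, 0.07 to 0.14 kg; body of that colour, white lid (top 17 mm, same diameter) with a large dot of the colour on top. Origin: centre of underside, z up. At the start all jars are on the table, centres at least 85 mm apart and 25 mm clear of the rack; only low tools (under 15 mm) lie between them.
- jar_green: Dark green underglaze jar: upright plain cylinder, 46 mm diameter, 62 mm tall, 0.07 to 0.14 kg; body of that colour, white lid (top 17 mm, same diameter) with a large dot of the colour on top. Origin: centre of underside, z up. Nothing unlisted taller than 15 mm, except the rack, is within 50 mm of a jar's side at the start.
- jar_red: Red underglaze jar: upright plain cylinder, 46 mm diameter, 62 mm tall, 0.07 to 0.14 kg; body of that colour, white lid (top 17 mm, same diameter) with a large dot of the colour on top. Origin: centre of underside, z up.
- jar_yellow: Yellow underglaze jar: upright plain cylinder, 46 mm diameter, 62 mm tall, 0.07 to 0.14 kg; body of that colour, white lid (top 17 mm, same diameter) with a large dot of the colour on top. Origin: centre of underside, z up.
- jar_turquoise: Pale turquoise underglaze jar: upright plain cylinder, 46 mm diameter, 62 mm tall, 0.07 to 0.14 kg; body of that colour, white lid (top 17 mm, same diameter) with a large dot of the colour on top. Origin: centre of underside, z up. The rack has no tile of this colour.
- jar_pink: Pale pink underglaze jar: upright plain cylinder, 46 mm diameter, 62 mm tall, 0.07 to 0.14 kg; body of that colour, white lid (top 17 mm, same diameter) with a large dot of the colour on top. Origin: centre of underside, z up. The rack has no tile of this colour.
- tile_blue: Sample tile glazed deep blue, 40 x 46 x 6 mm, flat and fixed on the ledge of a fixed plywood rack (122 x 286 mm; four cells in a row, 70 mm apart). Origin: centre of underside, 26 mm above the table; x points from ledge to cells, y along the row. Its cell: centre 61 mm away along +x, 64 x 64 mm inside, open above, floor 8 mm and tops of its 6 mm walls 32 mm above the table.
- tile_green: Sample tile glazed dark green, 40 x 46 x 6 mm, flat and fixed on the ledge of a fixed plywood rack (122 x 286 mm; four cells in a row, 70 mm apart). Origin: centre of underside, 26 mm above the table; x points from ledge to cells, y along the row. Its cell: centre 61 mm away along +x, 64 x 64 mm inside, open above, floor 8 mm and tops of its 6 mm walls 32 mm above the table.
- tile_red: Sample tile glazed red, 40 x 46 x 6 mm, flat and fixed on the ledge of a fixed plywood rack (122 x 286 mm; four cells in a row, 70 mm apart). Origin: centre of underside, 26 mm above the table; x points from ledge to cells, y along the row. Its cell: centre 61 mm away along +x, 64 x 64 mm inside, open above, floor 8 mm and tops of its 6 mm walls 32 mm above the table.
- tile_yellow: Sample tile glazed yellow, 40 x 46 x 6 mm, flat and fixed on the ledge of a fixed plywood rack (122 x 286 mm; four cells in a row, 70 mm apart). Origin: centre of underside, 26 mm above the table; x points from ledge to cells, y along the row. Its cell: centre 61 mm away along +x, 64 x 64 mm inside, open above, floor 8 mm and tops of its 6 mm walls 32 mm above the table.
Mind the look-alikes: they are no part of the job. Of the things that look like the jar_yellow, take the one that is farthest from the robot's base at the start.

How it is judged:
By the outcome, as a careful person would: the job done as asked, in the order asked, and still so for the second after the job is handed in, with the robot touching nothing.
It also fails if it takes over 86 s, if anything falls off the work surface, if the arm or the gripper's body presses on something with over 40 N, if the wrist force passes 120 N, or if a joint passes its speed limit or range.

ROBOT

A 6-joint arm with a two-finger parallel gripper is mounted at the origin on the work surface. World frame = base frame: x ahead of the robot, y to its left, z up, the work surface at z = 0. Lengths are in m, angles in rad, forces in N, time in s.
With the tool pointing down it reaches from about 0.375 to 0.9 m from the base axis. Payload 3.1 kg.
Tool frame: the origin (TCP) lies midway between the tips of the shut fingers; the grasp point (between the pads) lies 19 mm behind it (manip.grip_depth is the distance from the TCP to the grasp point, in m); z points along the fingers, y is the line along which they close (so a half turn about z gives the same grasp; the last joint's range is limited). The gripper opens to 85 mm and grips with 20 to 120 N. Pads are 22 mm wide; open, the fingers measure 114 mm over their backs; the gripper's body (76 mm by 85 mm) begins 54 mm behind the grasp point. The pads swing forward as they close: fully open they stand 13 mm farther back than shut.
Start: joints at [1.018, 0.527, 1.433, -0, 1.181, -0.178], TCP at [0.229, 0.582, 0.231] pointing down, gripper open.
Joint ranges: [-3.08, 3.08], [-0.75, 2.2], [0.22, 2.44], [-1.43, 4.57], [0, 2.65], [-2.85, 2.85]. Speed limits (rad/s): [2.79, 2.79, 3.14, 3.14, 3.14, 3.14].

INTERFACE

Orientations are given as a unit quaternion [x, y, z, w].
In Python, from station import telemetry, snapshot, manip gives the robot as it stands. The module is installed in compiled form; this text tells all that it offers.
- The arm moves only by the shell command python3 -m crank 'ROWS' [OPENING] [FORCE]. ROWS is text: rows parted by semicolons, each of 6 numbers parted by spaces: the shift along the tool's x, y, z as a fraction of full scale, then the turn, a rotation vector about the tool's x, y, z as a fraction of full scale. A call has exactly 5 rows; each row shifts and turns the commanded pose from where the row before left it, along the tool's axes as they then stand; what a row does not reach is not made up. Full scale, the value 1, is 4 cm for a shift and 90 degrees for a turn. A row lasts 1/10 s, in which the tool goes at most 50 mm and 8.59 degrees, less where a joint would pass 70% of its speed; a pose out of reach is approached as far as the arm can. A call with a number of a shift or a turn outside -1 to 1 is refused whole. A call with a gripper value outside its range is refused whole. OPENING is the opening, from -1 (shut) to 1 (fully open), set as the call begins (- or left out, the last holds). The fingers move at their own pace and stop on an object; FORCE is the grip in N (left out, the last holds). Time passes only in rows, so rows that do not move let the fingers close, or fill a call up. It gives the time, the measured TCP pose, the force, the opening and the grip force at its end, in the units of the state.
- telemetry.sense(): the state, without advancing time (a new reading comes with each control period).
- snapshot(name): name is "side" or "top" or "wrist"; returns a dict with "image" (420x560x3 uint8, red, green, blue), "depth" (420x560 float32, m along the optical axis (not along the pixel's ray), 0 where there is no reading), "camera_matrix" (3x3 intrinsics, pixels), "rvec" (rotation vector, rad) and "tvec" (3), from world to camera coordinates, as OpenCV has them. Camera axes: x right, y down, z forward; pixel columns grow to the right and rows downward; lengths in m; the calibration is good to about 2 mm. A picture is of the moment at which its call begins.
- manip.sign_off(): hands the job in; it is judged then, once.
The state is a dict: "t": time; "q": joint angles; "qd": joint speeds; "tau": joint torques, N m; "tcp_pos": TCP position; "tool_rot": TCP orientation; "force": force on the tool from outside, world axes, zero at the start; "ft_torque": the same for the moment, N m; "finger_gap": opening from 0.0 (shut) to 1.0 (fully open); "gripper_force": force on a finger pad.
Only numpy, scipy, OpenCV 4.12 (cv2) and the standard library are available. Lean on these libraries where they do the work, as an engineer would, in place of code of your own. Each camera call takes 0.05 s, during which the arm holds its last target. There are 200 camera calls.

## Working session

There is one attempt and no reset: what is moved stays moved. The work goes in short steps, Python scripts to look and compute and a shell command to move; the robot and the scene stay as the last step left them, time stands still between calls to the robot, and variables do not carry over. Pictures are saved under pics/ and viewed, at most 14 in all, crops included, and the job is handed in when it is done.

```bash
mkdir -p pics; cat > h.py <<'E'
import numpy as np, cv2, pickle
from station import telemetry, snapshot, manip
def snap(n,f):
    s=snapshot(n); pickle.dump(s,open(f+'.pkl','wb')); cv2.imwrite('pics/'+f+'.png',s['image'][:,:,::-1]); return s
def load(f): return pickle.load(open(f+'.pkl','rb'))
def ray(s,u,v):
    R=cv2.Rodrigues(np.array(s['rvec'],float))[0]; t=np.array(s['tvec'],float).ravel()
    d=R.T@np.linalg.inv(s['camera_matrix'])@np.array([u,v,1.]); return -R.T@t,d
def atz(s,u,v,z):
    c,d=ray(s,u,v); return c+d*(z-c[2])/d[2]
def dep(s,u,v):
    c,d=ray(s,u,v); return c+d*s['depth'][int(v),int(u)]
E
python3 - <<'E'
from h import *
for n in('top','side'):
    s=snap(n,n+'0'); c,d=ray(s,280,210); print(n,c,d,s['camera_matrix'][0,0])
a=telemetry.sense(); print(a)
E
```

```text
top [0.4822335  0.00173898 1.02060813] [ 0.02500127 -0.00949858 -0.99980894] 396.3190238578049
side [-0.08282314 -0.71968788  0.96851371] [ 0.46744409  0.55267877 -0.6899621 ] 483.48181742106
{'t': 0.1, 'q': array([ 1.01746229e+00,  5.28399059e-01,  1.43375739e+00,  2.71555518e-05,
        1.18140687e+00, -1.78502663e-01]), 'qd': array([-7.34026391e-06, -2.16604055e-03, -2.33168101e-03,  1.19859871e-03,
        1.43462491e-03,  1.29885684e-03]), 'tau': array([-4.25282024e-04, -4.43304634e+01, -1.78586054e+01, -2.05082033e-04,
        3.86795014e-03,  5.77194399e-06]), 'tcp_pos': array([0.22845009, 0.58106958, 0.23042093]), 'tool_rot': array([ 1.86325448e-01,  9.82487586e-01, -9.15605905e-04, -3.64283667e-04]), 'force': array([0.02655985, 0.08773228, 0.19137255]), 'ft_torque': array([ 0.01178922, -0.02290926,  0.01578062]), 'gripper_force': 0.0, 'finger_gap': 0.9967716120909764}
```

View pics/top0.png

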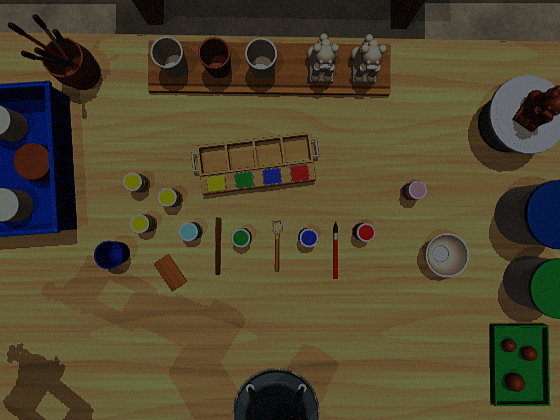

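View pics/side0.png

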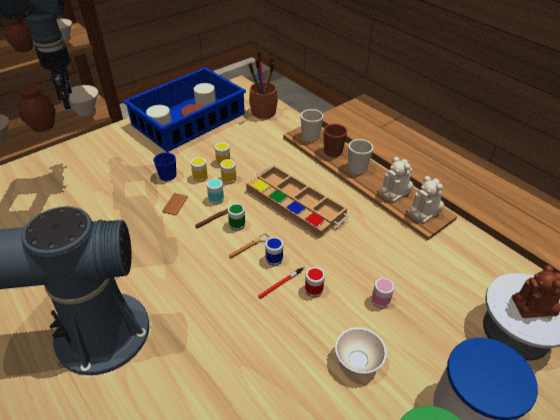

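The top view shows three yellow-lidded candidates at (133,183), (168,198) and (141,224); the other lids are turquoise (189,231), green (241,238), blue (309,237), red (365,231) and pink (417,190). The rack tiles run yellow (216,183), green (244,180), blue (271,177), red (299,173). By pixel distance from the base (~275,405), the farthest yellow is (133,183); next I'll measure and crop it.

```bash
python3 - <<'E'
from h import *
s=load('top0')
H,W=s['depth'].shape
R=cv2.Rodrigues(np.array(s['rvec'],float))[0]; t=np.array(s['tvec'],float).ravel()
vv,uu=np.mgrid[:H,:W]
P=(np.linalg.inv(s['camera_matrix'])@np.stack([uu,vv,np.ones_like(uu)]).reshape(3,-1).astype(float))*s['depth'].reshape(1,-1)
P=(R.T@(P-t[:,None])).T.reshape(H,W,3)
for n,(u,v) in dict(yA=(133,183),yB=(168,198),yC=(141,224),tq=(189,231),gr=(241,238),bl=(309,237),rd=(365,231),pk=(417,190)).items():
    w=P[v-16:v+17,u-16:u+17]; m=(w[...,2]>.052)&(w[...,2]<.072); ys,xs=np.nonzero(m)
    (cx,cy),r=cv2.minEnclosingCircle(np.stack([xs,ys],1).astype(np.int32))
    q=atz(s,u-16+xs.mean(),v-16+ys.mean(),.062)
    q2=atz(s,u-16+cx,v-16+cy,.062)
    print(n,q[:2].round(4),q2[:2].round(4),m.sum(),'z',np.median(w[m][:,2]).round(4),'dist',np.hypot(*q[:2]).round(3))
hsv=cv2.cvtColor(s['image'],cv2.COLOR_RGB2HSV)
for n,(u,v) in dict(y=(216,183),g=(244,180),b=(271,177),r=(299,173)).items():
    w=hsv[v-13:v+14,u-13:u+14].astype(int); c=hsv[v,u].astype(int)
    dh=np.abs(w[...,0]-c[0]); dh=np.minimum(dh,180-dh); m=(dh<6)&(w[...,1]>200)&(w[...,2]>50)
    ys,xs=np.nonzero(m); print(n,m.sum(),c,atz(s,u-13+xs.mean(),v-13+ys.mean(),.032)[:2].round(4))
for f,(a,b,c,d) in dict(cropL=(100,120,270,250),).items():
    cv2.imwrite('pics/crop.png',cv2.resize(s['image'][120:260,100:330][:,:,::-1],None,fx=3.4,fy=3.4,interpolation=cv2.INTER_CUBIC))
E
```

```text
yA [0.5733 0.3465] [0.5729 0.3463] 313 z 0.0634 dist 0.67
yB [0.5365 0.2632] [0.5364 0.2632] 302 z 0.0636 dist 0.598
yC [0.4734 0.3277] [0.473  0.3276] 314 z 0.0634 dist 0.576
tq [0.4546 0.2123] [0.4547 0.212 ] 301 z 0.0634 dist 0.502
gr [0.4402 0.0874] [0.4402 0.0873] 286 z 0.0636 dist 0.449
bl [ 0.4409 -0.0762] [ 0.4406 -0.0762] 278 z 0.0635 dist 0.447
rd [ 0.4543 -0.2145] [ 0.4546 -0.2148] 289 z 0.0635 dist 0.502
pk [ 0.558  -0.3409] [ 0.5581 -0.3409] 290 z 0.0632 dist 0.654
y 234 [ 31 213 110] [0.5732 0.1524]
g 126 [ 64 200  70] [0.5824 0.0837]
b 172 [118 201  94] [0.5912 0.0139]
r 223 [179 216 105] [ 0.6011 -0.0555]
```

View pics/crop.png

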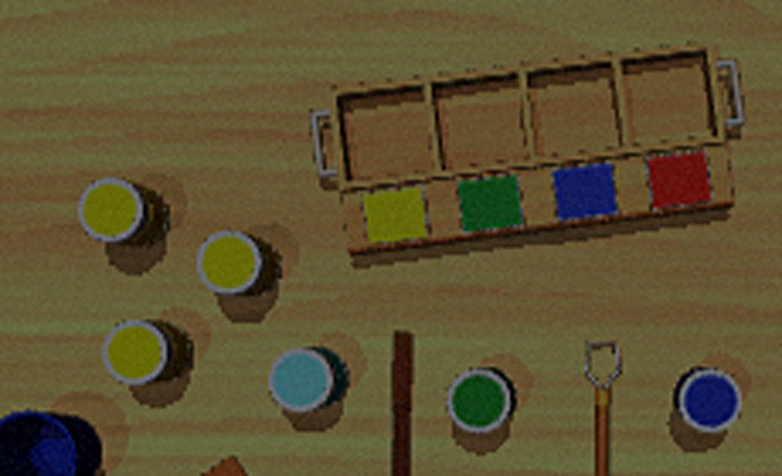

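The crop confirms three same-looking yellow jars at crop (110,210), (230,262) and (135,352). The one at crop (110,210), top-view (133,183), is 0.67 m from the base against 0.598 and 0.576 m, so I take that one. First I'll turn the tool so its axes align with the rack (tool y = rack x).

```bash
cat >> h.py <<'E'
A=np.arctan2(.0279,.2079)   # rack yaw
X=np.array([np.cos(A),np.sin(A)]); O=np.array([[.5732,.1524],[.5824,.0837],[.5912,.0139],[.6011,-.0555]])
m=O.mean(0); Yv=np.array([-X[1],X[0]])
cells={n:m+.061*X+k*.07*Yv for n,k in zip('ygbr',(1.5,.5,-.5,-1.5))}
jars=dict(y=(.5732,.3465),g=(.4402,.0874),b=(.4408,-.0762),r=(.4544,-.2146))
from scipy.spatial.transform import Rotation as Ro
def go(p,z):
    s=telemetry.sense(); R=Ro.from_quat(s['tool_rot'])
    d=R.inv().apply(np.array([p[0],p[1],z])-s['tcp_pos'])/.04
    T=np.column_stack([np.r_[Yv,0],np.r_[X,0],[0,0,-1]])
    r=(R.inv()*Ro.from_matrix(T)).as_rotvec()/(np.pi/2)
    print('t',round(s['t'],2),'tcp',s['tcp_pos'].round(4),'units',d.round(2),'rot',r.round(4),'gap',round(s['finger_gap'],3),'gf',round(s['gripper_force'],1),'f',s['force'].round(1),'q',s['q'].round(2))
E
python3 -m crank '0 0 0 0 0 .095;0 0 0 0 0 .095;0 0 0 0 0 .095;0 0 0 0 0 .095;0 0 0 0 0 .095' 1 40
python3 -m crank '0 0 0 0 0 .095;0 0 0 0 0 .095;0 0 0 0 0 0;0 0 0 0 0 0;0 0 0 0 0 0'
python3 -c "
from h import *
print(cells); go(jars['y'],.16)"
```

```text
t: 0.6
tcp_pos: [0.2285, 0.5812, 0.2307]
tool_rot: [0.534, 0.845, -0.001, -0.0]
force: [0.6, -0.2, 0.4]
finger_gap: 1.001
gripper_force: 0.0
t: 1.1
tcp_pos: [0.2287, 0.5815, 0.2311]
tool_rot: [0.651, 0.759, -0.0, 0.0]
force: [-0.1, -0.2, 0.4]
finger_gap: 1.001
gripper_force: 0.0
{'y': array([0.63346731, 0.1608055 ]), 'g': array([0.64277778, 0.09142744]), 'b': array([0.65208826, 0.02204938]), 'r': array([ 0.66139874, -0.04732867])}
t 1.1 tcp [0.2287 0.5815 0.2311] units [-7.12  7.61  1.78] rot [-0.0002  0.0002  0.0128] gap 1.001 gf 0.0 f [-0.1 -0.2  0.4] q [1.02 0.53 1.43 0.   1.18 0.86]
```

```bash

python3 -m crank '-.71 .76 .18 0 0 .0026;-.71 .76 .18 0 0 .0026;-.71 .76 .18 0 0 .0026;-.71 .76 .18 0 0 .0026;-.71 .76 .18 0 0 .0026' >/dev/null
python3 -m crank '-.71 .76 .18 0 0 0;-.71 .76 .18 0 0 0;-.71 .76 .18 0 0 0;-.71 .76 .18 0 0 0;-.71 .76 .18 0 0 0' >/dev/null
python3 -m crank '0 0 0 0 0 0;0 0 0 0 0 0;0 0 0 0 0 0;0 0 0 0 0 0;0 0 0 0 0 0' >/dev/null
python3 -c "
from h import *
go(jars['y'],.028); snap('wrist','w1')"
```

```text
t 2.6 tcp [0.5677 0.3429 0.1597] units [0.07 0.15 3.29] rot [ 0.0001 -0.0001 -0.0001] gap 1.002 gf 0.0 f [-0.9  0.6  0.4] q [0.38 0.66 1.39 0.   1.09 0.24]
```

View pics/w1.png

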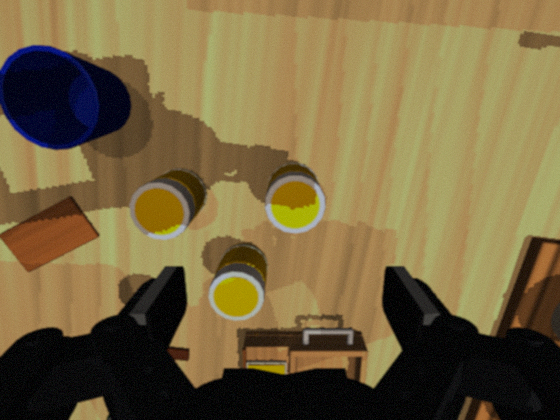

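The wrist view shows the target lid at (295,203), with the other two yellows at (162,210) and (238,295). I'll check the position from this view before descending.

```bash
python3 -c "
from h import *
s=load('w1')
for u,v in((295,204),(163,210),(238,296)): print(atz(s,u,v,.062).round(4))"
python3 -m crank '.07 .15 .6 0 0 0;0 0 .7 0 0 0;0 0 .7 0 0 0;0 0 .65 0 0 0;0 0 .64 0 0 0'
python3 -m crank '0 0 0 0 0 0;0 0 0 0 0 0;0 0 0 0 0 0;0 0 0 0 0 0;0 0 0 0 0 0' -1 40
python3 -m crank '0 0 0 0 0 0;0 0 0 0 0 0;0 0 0 0 0 0;0 0 0 0 0 0;0 0 0 0 0 0'
python3 -c "
from h import *
go(cells['y'],.15); snap('wrist','w2')"
```

```text
[0.5744 0.3482 0.062 ]
[0.4769 0.3306 0.062 ]
[0.5394 0.2651 0.062 ]
t: 3.15
tcp_pos: [0.5739, 0.346, 0.0269]
tool_rot: [0.659, 0.752, 0.0, 0.0]
force: [0.1, 1.1, -1.2]
finger_gap: 1.0
gripper_force: 0.0
t: 3.65
tcp_pos: [0.5754, 0.346, 0.0296]
tool_rot: [0.659, 0.752, 0.002, 0.001]
force: [-0.2, 0.0, 4.2]
finger_gap: 0.527
gripper_force: 41.4
t: 4.15
tcp_pos: [0.5754, 0.346, 0.0295]
tool_rot: [0.659, 0.752, 0.001, 0.001]
force: [-0.1, 1.1, 6.2]
finger_gap: 0.524
gripper_force: 41.7
t 4.15 tcp [0.5754 0.346  0.0295] units [-4.78  0.84 -3.01] rot [ 0.0019 -0.0006 -0.0016] gap 0.524 gf 41.7 f [-0.1  1.1  6.2] q [0.38 0.84 1.44 0.   0.86 0.24]
```

View pics/w2.png

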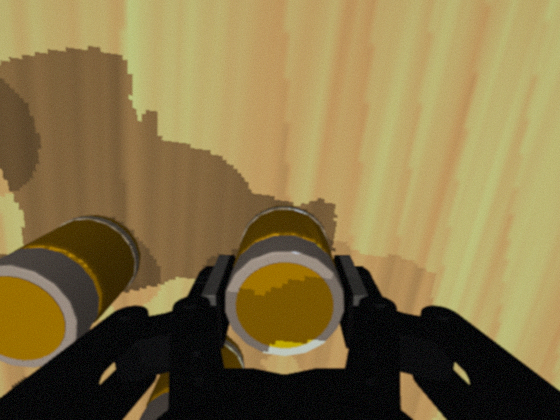

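The jar is gripped squarely between the pads (lid centre 286,300, opening 0.524 ≈ 45 mm). Now I'll lift it and carry it to the yellow cell.

```bash

python3 -m crank '0 0 -.4 0 0 0;0 0 -.6 0 0 0;0 0 -.7 0 0 0;0 0 -.7 0 0 0;0 0 -.6 0 0 0' 
python3 -m crank '-.4 .07 0 0 0 0;-.6 .1 0 0 0 0;-.7 .13 0 0 0 0;-.7 .13 0 0 0 0;-.7 .13 0 0 0 0' >/dev/null
python3 -m crank '-.6 .1 0 0 0 0;-.6 .1 0 0 0 0;-.3 .05 0 0 0 0;0 0 0 0 0 0;0 0 0 0 0 0' >/dev/null
python3 -c "
from h import *
go(cells['y'],.0375);snap('wrist','w3')"
```

```text
t: 4.7
tcp_pos: [0.5742, 0.3452, 0.1498]
tool_rot: [0.659, 0.752, 0.0, 0.0]
force: [1.0, -0.0, -0.6]
finger_gap: 0.526
gripper_force: 41.2
t 5.7 tcp [0.6298 0.1672 0.1471] units [-0.17  0.07  2.74] rot [-0.001  -0.0004 -0.002 ] gap 0.526 gf 41.2 f [-0.1  0.5 -1.2] q [ 0.09  0.66  1.43  0.    1.05 -0.04]
```

View pics/w3.png

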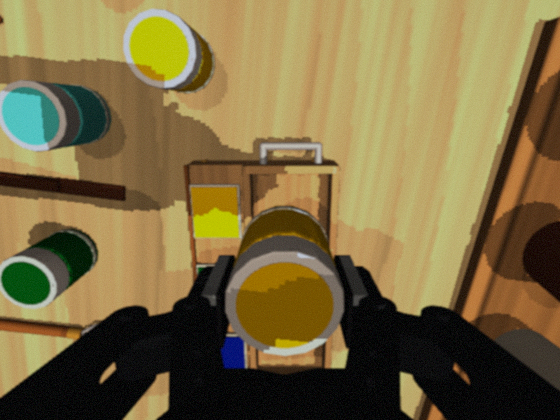

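The held jar sits over the end cell beside the yellow tile (tile at 215,212), unchanged in the grip. Next I'll lower it.

```bash

python3 -m crank '-.17 .07 0 0 0 .002;0 0 .6 0 0 0;0 0 .7 0 0 0;0 0 .7 0 0 0;0 0 .5 0 0 0' 
python3 -m crank '0 0 .06 0 0 0;0 0 .06 0 0 0;0 0 .05 0 0 0;0 0 .04 0 0 0;0 0 0 0 0 0' 
python3 -c "
from h import *
go(cells['y'],.0375)"
```

```text
t: 6.25
tcp_pos: [0.6333, 0.1615, 0.046]
tool_rot: [0.66, 0.751, -0.001, -0.001]
force: [-0.6, -0.5, -0.9]
finger_gap: 0.525
gripper_force: 41.2
t: 6.75
tcp_pos: [0.6347, 0.1609, 0.0402]
tool_rot: [0.66, 0.751, 0.001, 0.001]
force: [-1.2, -0.4, -1.6]
finger_gap: 0.521
gripper_force: 41.2
t 6.75 tcp [0.6347 0.1609 0.0402] units [ 0.   -0.03  0.07] rot [ 0.001   0.0001 -0.0035] gap 0.521 gf 41.2 f [-1.2 -0.4 -1.6] q [ 0.08  0.81  1.48 -0.    0.85 -0.05]
```

```bash

python3 -m crank '0 0 .03 0 0 0;0 0 .02 0 0 0;0 0 .02 0 0 0;0 0 0 0 0 0;0 0 0 0 0 0' 
python3 -m crank '0 0 .02 0 0 0;0 0 .02 0 0 0;0 0 .02 0 0 0;0 0 0 0 0 0;0 0 0 0 0 0' 
```

```text
t: 7.25
tcp_pos: [0.6343, 0.1608, 0.0375]
tool_rot: [0.66, 0.751, 0.0, 0.0]
force: [-2.6, -0.4, 5.6]
finger_gap: 0.526
gripper_force: 41.8
t: 7.75
tcp_pos: [0.6344, 0.1608, 0.0375]
tool_rot: [0.66, 0.751, 0.0, 0.0]
force: [-5.1, -0.6, 17.3]
finger_gap: 0.529
gripper_force: 43.0
```

Contact came at the predicted height (0.0375 m). Next: release, rise, and head for green.

```bash

python3 -m crank '0 0 -.04 0 0 0;0 0 0 0 0 0;0 0 0 0 0 0;0 0 0 0 0 0;0 0 0 0 0 0' 1
python3 -m crank '0 0 -.4 0 0 0;0 0 -.6 0 0 0;0 0 -.7 0 0 0;0 0 -.7 0 0 0;0 0 -.5 0 0 0' 
python3 -c "
from h import *
go(jars['g'],.15);snap('wrist','w4')"
```

```text
t: 8.25
tcp_pos: [0.6339, 0.1608, 0.0352]
tool_rot: [0.66, 0.751, -0.0, -0.0]
force: [-0.1, -0.8, -0.3]
finger_gap: 1.004
gripper_force: 0.0
t: 8.75
tcp_pos: [0.6351, 0.1609, 0.155]
tool_rot: [0.66, 0.751, 0.001, 0.001]
force: [-0.1, -0.1, 0.1]
finger_gap: 1.004
gripper_force: 0.0
t 8.75 tcp [0.6351 0.1609 0.155 ] units [-1.2  -5.07  0.11] rot [ 0.0023  0.0001 -0.0035] gap 1.004 gf 0.0 f [-0.1 -0.1  0.1] q [ 0.08  0.65  1.42 -0.    1.06 -0.05]
```

View pics/w4.png

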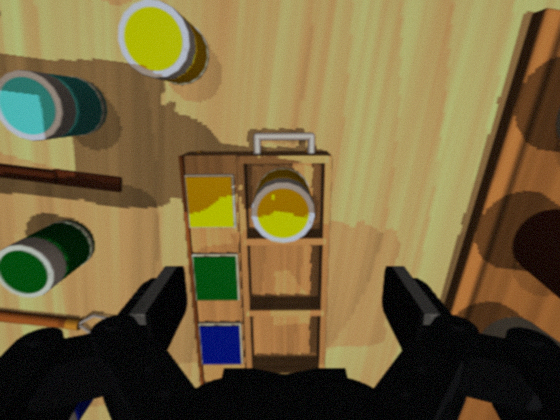

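The yellow jar stands in its cell (lid at 283,207) next to the yellow tile. On to green.

```bash

python3 -m crank '-.15 -.4 0 0 0 -.003;-.15 -.67 0 0 0 0;-.15 -.7 0 0 0 0;-.15 -.7 0 0 0 0;-.15 -.7 0 0 0 0' >/dev/null
python3 -m crank '-.15 -.7 .05 0 0 0;-.15 -.7 .05 0 0 0;-.15 -.5 0 0 0 0;0 0 0 0 0 0;0 0 0 0 0 0' >/dev/null
python3 -c "
from h import *
go(jars['g'],.028)"
```

```text
t 9.8 tcp [0.4404 0.0864 0.1482] units [ 0.03 -0.01  3.  ] rot [ 0.0014  0.0002 -0.0009] gap 1.0 gf 0.0 f [-0.1  0.4  0.2] q [-0.06  0.43  1.95  0.    0.76 -0.19]
```

```bash

python3 -m crank '.02 0 .5 0 0 0;0 0 .7 0 0 0;0 0 .7 0 0 0;0 0 .6 0 0 0;0 0 .5 0 0 0' | head -2
python3 -m crank '0 0 0 0 0 0;0 0 0 0 0 0;0 0 0 0 0 0;0 0 0 0 0 0;0 0 0 0 0 0' -1 40 >/dev/null
python3 -m crank '0 0 0 0 0 0;0 0 0 0 0 0;0 0 0 0 0 0;0 0 0 0 0 0;0 0 0 0 0 0'
python3 -m crank '0 0 -.4 0 0 0;0 0 -.6 0 0 0;0 0 -.7 0 0 0;0 0 -.7 0 0 0;0 0 -.6 0 0 0' 
python3 -c "
from h import *
go(cells['g'],.15)"
```

```text
t: 10.3
tcp_pos: [0.4415, 0.0876, 0.0263]
t: 11.3
tcp_pos: [0.4401, 0.0873, 0.0286]
tool_rot: [0.659, 0.752, 0.001, 0.001]
force: [-0.3, 0.2, 7.2]
finger_gap: 0.53
gripper_force: 41.5
t: 11.8
tcp_pos: [0.439, 0.0873, 0.1491]
tool_rot: [0.659, 0.752, 0.0, 0.0]
force: [0.1, -0.5, -0.7]
finger_gap: 0.526
gripper_force: 41.1
t 11.8 tcp [0.439  0.0873 0.1491] units [-0.57  5.06 -0.02] rot [ 0.0002  0.0001 -0.0005] gap 0.526 gf 41.1 f [ 0.1 -0.5 -0.7] q [-0.05  0.43  1.95 -0.    0.76 -0.19]
```

```bash

python3 -m crank '-.07 .4 0 0 0 0;-.07 .65 0 0 0 0;-.07 .7 0 0 0 0;-.07 .7 0 0 0 0;-.07 .7 0 0 0 0' >/dev/null
python3 -m crank '-.07 .7 0 0 0 0;-.07 .7 0 0 0 0;-.08 .5 0 0 0 0;0 0 0 0 0 0;0 0 0 0 0 0' >/dev/null
python3 -c "
from h import *
go(cells['g'],.037)"
```

```text
t 12.8 tcp [0.6413 0.0914 0.1471] units [-0.    0.04  2.75] rot [-0.0017 -0.0002 -0.0006] gap 0.53 gf 41.2 f [-0.2 -0.4 -0.6] q [-0.03  0.66  1.44 -0.    1.04 -0.16]
```

```bash

python3 -m crank '0 .04 .4 0 0 0;0 0 .6 0 0 0;0 0 .7 0 0 0;0 0 .6 0 0 0;0 0 .2 0 0 0' |head -2
python3 -m crank '0 0 .07 0 0 0;0 0 .07 0 0 0;0 0 .05 0 0 0;0 0 .04 0 0 0;0 0 0 0 0 0'
python3 -m crank '0 0 .02 0 0 0;0 0 .02 0 0 0;0 0 .02 0 0 0;0 0 0 0 0 0;0 0 0 0 0 0'
```

```text
t: 13.3
tcp_pos: [0.6402, 0.0918, 0.044]
t: 13.8
tcp_pos: [0.6445, 0.0916, 0.0391]
tool_rot: [0.659, 0.752, 0.0, 0.0]
force: [-0.4, 0.5, -0.8]
finger_gap: 0.529
gripper_force: 41.2
t: 14.3
tcp_pos: [0.6443, 0.0916, 0.0366]
tool_rot: [0.659, 0.752, 0.0, 0.0]
force: [-0.8, 1.3, 3.5]
finger_gap: 0.528
gripper_force: 41.6
```

```bash

python3 -m crank '0 0 0 0 0 0;0 0 0 0 0 0;0 0 0 0 0 0;0 0 0 0 0 0;0 0 0 0 0 0' 1
python3 -m crank '0 0 -.4 0 0 0;0 0 -.6 0 0 0;0 0 -.7 0 0 0;0 0 -.7 0 0 0;0 0 -.4 0 0 0' >/dev/null
python3 -c "
from h import *
go(jars['b'],.15)"
```

```text
t: 14.8
tcp_pos: [0.6441, 0.0916, 0.036]
tool_rot: [0.659, 0.752, -0.0, -0.0]
force: [-0.2, 0.7, 0.2]
finger_gap: 1.002
gripper_force: 0.0
t 15.3 tcp [0.6456 0.0917 0.1521] units [-3.48 -5.63  0.03] rot [ 0.0032  0.0005 -0.0004] gap 1.0 gf 0.0 f [0.2 0.6 0.6] q [-0.03  0.65  1.44  0.    1.05 -0.16]
```

```bash

python3 -m crank '-.25 -.4 0 0 0 0;-.4 -.65 0 0 0 0;-.4 -.65 0 0 0 0;-.4 -.65 0 0 0 0;-.4 -.65 0 0 0 0' >/dev/null
python3 -m crank '-.4 -.65 0 0 0 0;-.4 -.65 0 0 0 0;-.4 -.65 0 0 0 0;-.4 -.64 0 0 0 0;0 0 0 0 0 0' >/dev/null
python3 -m crank '0 0 0 0 0 0;0 0 0 0 0 0;0 0 0 0 0 0;0 0 0 0 0 0;0 0 0 0 0 0' >/dev/null
python3 -c "
from h import *
go(jars['b'],.027)"
```

```text
t 16.8 tcp [ 0.4411 -0.0744  0.148 ] units [-0.04 -0.01  3.03] rot [0.     0.     0.0001] gap 1.003 gf 0.0 f [ 0.1 -1.  -0.2] q [-0.42  0.43  1.95 -0.    0.76 -0.55]
```

```bash

python3 -m crank '-.04 0 .5 0 0 0;0 0 .7 0 0 0;0 0 .7 0 0 0;0 0 .6 0 0 0;0 0 .5 0 0 0' | head -2
python3 -m crank '0 0 0 0 0 0;0 0 0 0 0 0;0 0 0 0 0 0;0 0 0 0 0 0;0 0 0 0 0 0' -1 40 >/dev/null
python3 -m crank '0 0 0 0 0 0;0 0 0 0 0 0;0 0 0 0 0 0;0 0 0 0 0 0;0 0 0 0 0 0'
python3 -m crank '0 0 -.4 0 0 0;0 0 -.6 0 0 0;0 0 -.7 0 0 0;0 0 -.7 0 0 0;0 0 -.6 0 0 0' 
python3 -c "
from h import *
go(cells['b'],.15)"
```

```text
t: 17.3
tcp_pos: [0.441, -0.0761, 0.0267]
t: 18.3
tcp_pos: [0.4416, -0.0765, 0.029]
tool_rot: [0.659, 0.752, 0.0, 0.001]
force: [0.1, 0.1, 7.2]
finger_gap: 0.531
gripper_force: 41.5
t: 18.8
tcp_pos: [0.4408, -0.0763, 0.1496]
tool_rot: [0.659, 0.752, 0.0, 0.0]
force: [0.4, 0.1, -0.6]
finger_gap: 0.529
gripper_force: 41.2
t 18.8 tcp [ 0.4408 -0.0763  0.1496] units [ 1.74  5.56 -0.01] rot [ 0.0004  0.0002 -0.0006] gap 0.529 gf 41.2 f [ 0.4  0.1 -0.6] q [-0.42  0.43  1.95 -0.    0.76 -0.55]
```

```bash

python3 -m crank '.1 .3 0 0 0 0;.2 .65 0 0 0 0;.2 .65 0 0 0 0;.2 .65 0 0 0 0;.2 .65 0 0 0 0' >/dev/null
python3 -m crank '.2 .65 0 0 0 0;.2 .65 0 0 0 0;.2 .65 0 0 0 0;.2 .65 0 0 0 0;.04 .06 0 0 0 0' >/dev/null
python3 -m crank '0 0 0 0 0 0;0 0 0 0 0 0;0 0 0 0 0 0;0 0 0 0 0 0;0 0 0 0 0 0' >/dev/null
python3 -c "
from h import *
go(cells['b'],.037)"
```

```text
t 20.3 tcp [0.6518 0.0217 0.1483] units [0.01 0.01 2.78] rot [-0.0001 -0.     -0.001 ] gap 0.524 gf 41.3 f [-0.4 -0.6  0.3] q [-0.14  0.66  1.43 -0.    1.05 -0.27]
```

```bash

python3 -m crank '0 0 .4 0 0 0;0 0 .6 0 0 0;0 0 .7 0 0 0;0 0 .6 0 0 0;0 0 .2 0 0 0' |head -2
python3 -m crank '0 0 .07 0 0 0;0 0 .07 0 0 0;0 0 .05 0 0 0;0 0 .04 0 0 0;0 0 0 0 0 0'
python3 -m crank '0 0 .02 0 0 0;0 0 .02 0 0 0;0 0 .02 0 0 0;0 0 0 0 0 0;0 0 0 0 0 0'
```

```text
t: 20.8
tcp_pos: [0.6502, 0.022, 0.0456]
t: 21.3
tcp_pos: [0.6525, 0.022, 0.0395]
tool_rot: [0.659, 0.752, 0.0, 0.0]
force: [0.3, 0.5, -1.1]
finger_gap: 0.527
gripper_force: 41.3
t: 21.8
tcp_pos: [0.6524, 0.0221, 0.0371]
tool_rot: [0.659, 0.752, 0.0, 0.0]
force: [-0.1, 0.7, 5.3]
finger_gap: 0.527
gripper_force: 41.7
```

```bash

python3 -m crank '0 0 0 0 0 0;0 0 0 0 0 0;0 0 0 0 0 0;0 0 0 0 0 0;0 0 0 0 0 0' 1
python3 -m crank '0 0 -.4 0 0 0;0 0 -.6 0 0 0;0 0 -.7 0 0 0;0 0 -.7 0 0 0;0 0 -.4 0 0 0' >/dev/null
python3 -c "
from h import *
go(jars['r'],.15)"
```

```text
t: 22.3
tcp_pos: [0.6522, 0.022, 0.0363]
tool_rot: [0.659, 0.752, -0.0, -0.0]
force: [-0.3, 0.0, 0.5]
finger_gap: 0.998
gripper_force: 0.0
t 22.8 tcp [0.6537 0.0219 0.1525] units [-5.2  -5.72  0.04] rot [ 0.0031  0.0009 -0.0004] gap 0.998 gf 0.0 f [ 0.  -0.3 -0.4] q [-0.14  0.65  1.43 -0.    1.05 -0.27]
```

```bash

python3 -m crank '-.3 -.3 0 0 0 0;-.5 -.55 0 0 0 0;-.55 -.6 0 0 0 0;-.55 -.6 0 0 0 0;-.55 -.6 0 0 0 0' >/dev/null
python3 -m crank '-.55 -.6 0 0 0 0;-.55 -.6 0 0 0 0;-.55 -.6 0 0 0 0;-.55 -.6 0 0 0 0;-.55 -.63 0 0 0 0' >/dev/null
python3 -m crank '0 0 0 0 0 0;0 0 0 0 0 0;0 0 0 0 0 0;0 0 0 0 0 0;0 0 0 0 0 0' >/dev/null
python3 -c "
from h import *
go(jars['r'],.027)"
```

```text
t 24.3 tcp [ 0.4549 -0.2133  0.1485] units [-0.03 -0.02  3.04] rot [-0.     -0.      0.0005] gap 0.998 gf 0.0 f [-0.4  0.2 -1.2] q [-0.66  0.49  1.82  0.    0.83 -0.8 ]
```

```bash

python3 -m crank '-.03 -.02 .5 0 0 0;0 0 .7 0 0 0;0 0 .7 0 0 0;0 0 .6 0 0 0;0 0 .5 0 0 0' | head -2
python3 -m crank '0 0 0 0 0 0;0 0 0 0 0 0;0 0 0 0 0 0;0 0 0 0 0 0;0 0 0 0 0 0' -1 40 >/dev/null
python3 -m crank '0 0 0 0 0 0;0 0 0 0 0 0;0 0 0 0 0 0;0 0 0 0 0 0;0 0 0 0 0 0'
python3 -m crank '0 0 -.4 0 0 0;0 0 -.6 0 0 0;0 0 -.7 0 0 0;0 0 -.7 0 0 0;0 0 -.6 0 0 0' 
python3 -c "
from h import *
go(cells['r'],.15)"
```

```text
t: 24.8
tcp_pos: [0.4541, -0.2146, 0.0272]
t: 25.8
tcp_pos: [0.4546, -0.2158, 0.0296]
tool_rot: [0.659, 0.752, 0.0, 0.001]
force: [0.1, 0.4, 6.5]
finger_gap: 0.524
gripper_force: 41.5
t: 26.3
tcp_pos: [0.4536, -0.2154, 0.1498]
tool_rot: [0.659, 0.752, -0.0, 0.0]
force: [0.7, -1.4, -1.0]
finger_gap: 0.525
gripper_force: 41.3
t 26.3 tcp [ 0.4536 -0.2154  0.1498] units [ 3.48  5.7  -0.  ] rot [ 0.0001  0.0002 -0.0006] gap 0.525 gf 41.3 f [ 0.7 -1.4 -1. ] q [-0.67  0.49  1.82 -0.    0.84 -0.8 ]
```

```bash

python3 -m crank '.2 .4 0 0 0 0;.4 .65 0 0 0 0;.4 .65 0 0 0 0;.4 .65 0 0 0 0;.4 .65 0 0 0 0' >/dev/null
python3 -m crank '.4 .65 0 0 0 0;.4 .65 0 0 0 0;.4 .65 0 0 0 0;.4 .6 0 0 0 0;.08 .15 0 0 0 0' >/dev/null
python3 -m crank '0 0 0 0 0 0;0 0 0 0 0 0;0 0 0 0 0 0;0 0 0 0 0 0;0 0 0 0 0 0' >/dev/null
python3 -c "
from h import *
go(cells['r'],.0375)"
```

```text
t 27.8 tcp [ 0.661  -0.0481  0.1487] units [0.02 0.01 2.78] rot [-0.0001  0.     -0.0012] gap 0.531 gf 41.4 f [-0.1  0.5 -1. ] q [-0.24  0.67  1.4  -0.    1.07 -0.37]
```

```bash

python3 -m crank '.02 .01 .4 0 0 0;0 0 .6 0 0 0;0 0 .7 0 0 0;0 0 .6 0 0 0;0 0 .2 0 0 0' |head -2
python3 -m crank '0 0 .07 0 0 0;0 0 .07 0 0 0;0 0 .05 0 0 0;0 0 .04 0 0 0;0 0 0 0 0 0'
python3 -m crank '0 0 .02 0 0 0;0 0 .02 0 0 0;0 0 .02 0 0 0;0 0 0 0 0 0;0 0 0 0 0 0'
```

```text
t: 28.3
tcp_pos: [0.6596, -0.0464, 0.0459]
t: 28.8
tcp_pos: [0.6621, -0.0465, 0.0399]
tool_rot: [0.659, 0.752, 0.0, 0.0]
force: [-0.3, 0.8, -1.8]
finger_gap: 0.528
gripper_force: 41.4
t: 29.3
tcp_pos: [0.6619, -0.0464, 0.0376]
tool_rot: [0.659, 0.752, 0.0, 0.0]
force: [-1.5, 1.0, 5.5]
finger_gap: 0.53
gripper_force: 41.9
```

```bash

python3 -m crank '0 0 0 0 0 0;0 0 0 0 0 0;0 0 0 0 0 0;0 0 0 0 0 0;0 0 0 0 0 0' 1
python3 -m crank '0 0 -.4 0 0 0;0 0 -.6 0 0 0;0 0 -.7 0 0 0;0 0 -.7 0 0 0;0 0 -.6 0 0 0' >/dev/null
python3 -m crank '-.5 -.4 -.2 0 0 0;-.7 -.6 -.2 0 0 0;-.7 -.6 -.2 0 0 0;-.7 -.6 -.2 0 0 0;-.7 -.6 -.2 0 0 0' >/dev/null
python3 -m crank '-.7 -.6 0 0 0 0;-.7 -.6 0 0 0 0;-.7 -.6 0 0 0 0;0 0 0 0 0 0;0 0 0 0 0 0' 
python3 -c "
from h import *
s=snap('top','top1')
c=cv2.resize(s['image'][110:260,90:440][:,:,::-1],None,fx=2.2,fy=2.2,interpolation=cv2.INTER_CUBIC);cv2.imwrite('pics/end.png',c)
for n,p in cells.items():
    R=cv2.Rodrigues(np.array(s['rvec'],float))[0]; q=s['camera_matrix']@(R@np.r_[p,.07]+np.ravel(s['tvec'])); q=q/q[2]
    print(n,q[:2].round(),dep(s,q[0],q[1]).round(4))
"
```

```text
t: 29.8
tcp_pos: [0.6617, -0.0465, 0.0367]
tool_rot: [0.659, 0.752, -0.0, -0.0]
force: [0.1, 0.3, 0.0]
finger_gap: 1.001
gripper_force: 0.0
t: 31.3
tcp_pos: [0.5077, -0.2856, 0.198]
tool_rot: [0.66, 0.752, 0.0, 0.001]
force: [0.8, -0.1, 1.0]
finger_gap: 1.002
gripper_force: 0.0
y [210. 157.] [0.6332 0.1605 0.0718]
g [239. 153.] [0.6422 0.0911 0.0733]
b [268. 149.] [0.6522 0.0221 0.0694]
r [297. 146.] [ 0.6609 -0.0472  0.0728]
```

View pics/end.png

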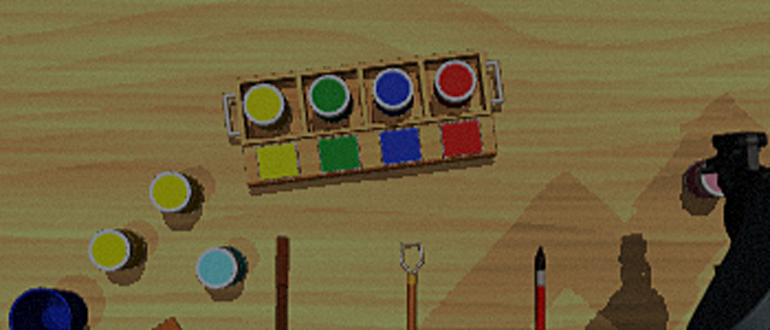

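The final view shows the yellow, green, blue and red jars in their matching cells (crop 265,104; 330,96; 393,90; 456,82), with lid tops measured at about 0.07 m, which means they are fully down. The turquoise, pink and two spare yellow jars are still standing where they were, and the gripper is open and clear.

```bash
python3 -c "
from station import manip
print(manip.sign_off())"
```

```text
the job is handed in; nothing more can be done
None
```

The yellow (farthest of the three look-alikes), green, blue and red jars stand fully down in the cells behind their own tiles; the turquoise, pink and two spare yellow jars were left in place, and the job was handed in at about 31 s of the allowed 86 s.

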